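# Sort the stripped turbocharger parts on the balancing bench

### The arm

A 6-joint arm with a two-finger parallel gripper is mounted at the origin on the work surface. World frame = base frame: x ahead of the robot, y to its left, z up, the work surface at z = 0. Lengths are in m, angles in rad, forces in N, time in s.
With the tool pointing down it reaches from about 0.35 to 0.975 m from the base axis. Payload 4.9 kg.
Tool frame: the origin (TCP) lies at the very end of the fingers, on their centre line; the grasp point (between the pads) lies 19 mm behind it (ctrl.grasp_offset is the distance from the TCP to the grasp point, in m); z points along the fingers, y is the line along which they close (so a half turn about z gives the same grasp; the last joint's range is limited). The gripper opens to 85 mm and grips with 20 to 120 N. Pads are 22 mm wide; open, the fingers measure 114 mm over their backs; the gripper's body (76 mm by 85 mm) begins 54 mm behind the grasp point. The pads swing forward as they close: fully open they stand 13 mm farther back than shut.
Start: joints at [-0.119, 0.053, 1.613, -0, 1.476, -0.119], TCP at [0.625, 0, 0.231] pointing down, gripper open.
Joint ranges: [-3.01, 3.01], [-1.01, 2.22], [0.06, 2.58], [-1.02, 4.17], [0.09, 2.62], [-3.14, 3.14]. Speed limits (rad/s): [2.57, 2.57, 3.14, 3.14, 3.14, 3.14].

### API

Orientations are given as a rotation vector (axis times angle).
In Python, from station import ctrl, optics gives the robot as it stands.
- The arm moves only by the shell command python3 -m handwheel 'ROWS' [OPENING] [FORCE]. ROWS is JSON, a list of rows, each an object of numbers: "tx", "ty", "tz": the shift along the tool's x, y, z in mm; "roll": the turn about the tool's z in rad. A call has 1 to 12 rows; each row shifts and turns the commanded pose from where the row before left it, along the tool's axes as they then stand; what a row does not reach is not made up. A row lasts 1/12 s, in which the tool goes at most 41.7 mm and 7.16 degrees, less where a joint would pass 70% of its speed; a pose out of reach is approached as far as the arm can. A call with a gripper value outside its range is refused whole. OPENING is the finger opening in mm, from 0 to 85.4, set as the call begins (- or left out, the last holds). The fingers move at their own pace and stop on an object; FORCE is the grip in N (left out, the last holds). Time passes only in rows, so rows that do not move let the fingers close. It gives the time, the measured TCP pose, the force, the opening and the grip force at its end, in the units of the state.
- ctrl.get_obs(): the state, without advancing time (a new reading comes with each control period).
- optics.get_image(name): name is "scene" or "side" or "wrist"; returns (picture, depth): 420x560x3 uint8, red, green, blue; 420x560 float32, m along the optical axis (not along the pixel's ray), 0 where there is no reading.
- optics.camera_params(name): a dict with "mtx" (3x3 intrinsics, pixels), "extrinsics" (4x4, takes a point from camera to world coordinates); the wrist camera has in their place "tool_from_camera" (4x4, takes a point from camera to tool coordinates, whose origin is the TCP and whose axes are the flange's). Camera axes: x right, y down, z forward; pixel columns grow to the right and rows downward; lengths in m; the calibration is good to about 2 mm. A picture is of the moment at which its call begins: read the wrist's pose just before it. camera_params takes no time and is no camera call.
- ctrl.finish_job(): hands the job in; it is judged then, once.
The state is a dict: "t": time; "q": joint angles; "dq": joint speeds; "effort": joint torques, N m; "tool_pos": TCP position; "tool_rot": TCP orientation; "contact_force": force on the tool from outside, world axes, zero at the start; "wrist_torque": the same for the moment, N m; "opening": finger opening in m; "grip_force": force on a finger pad.
Only numpy, scipy, OpenCV 4.12 (cv2) and the standard library are available. Lean on these libraries where they do the work, as an engineer would, in place of code of your own. Each camera call takes 0.05 s, during which the arm holds its last target. There are 200 camera calls.

### The job

Sort the loose parts of the stripped turbochargers: the large compressor wheel goes in the larger square tray and the small one in the smaller square tray, each flat on its back disc, and the turbine rotor stands shaft up in the tall square bin, while the worn brass bush and steel thrust collar both go in the round tub. Set the wheels and the rotor down rather than dropping them, do not tip them over, and leave the bearing housing where it stands.

Things in the scene. Friction and masses are not known exactly. Their poses are not given: they have to be found in the camera images.
- wheel_large: Large bare-aluminium compressor wheel on its flat back disc, vanes up, 42 mm high. Back disc 70 mm diameter; the vanes sweep up from its rim to a straight nose, which from 14 to 39 mm height is a 48 mm cylinder over the vane edges: grip there (below it flares out to the disc). 160 g, give or take a quarter. Origin: centre of the underside, z up along its axis.
- wheel_small: Small bare-aluminium compressor wheel, same form: back disc 46 mm diameter, vaned nose 32 mm diameter from 10 mm to 31 mm height, 34 mm high in all, 60 g. Stands on its back disc. Origin: centre of the underside, z up along its axis.
- rotor: Turbine rotor: dark vaned wheel with a bright steel shaft, standing on the wheel's flat open end, shaft up. Wheel 48 mm across, 26 mm high, on a 37 mm foot; then a 17 mm collar to height 34 mm, the shaft, 11 mm diameter, to 96 mm and a dark 8 mm thread to the top at 108 mm. 260 g, centre of mass low in the wheel. Origin: centre of the underside, z up along the shaft.
- bush: Worn brass bearing bush: plain tube, 20 mm outer diameter, 12 mm bore, 20 mm high, standing on end, 35 g. Origin: centre of its lower end, z up along its axis.
- thrust_collar: Worn steel thrust collar: low spool-shaped ring with a groove round its waist, 28 mm outer diameter, 14 mm high, flat on its face, 40 g; solid to the fingers over its whole height. Origin: centre of its underside, z up along its axis.
- tray_large: Larger low square tray, grey plastic with pale grey foam on its floor, fixed to the bench: 96 mm square inside, 104 mm outside, floor 5 mm and rim 13 mm above the bench. Origin: centre of its underside, x and y along its sides.
- tray_small: Smaller low square tray of the same make, fixed: 66 mm square inside (the large wheel does not fit), 74 mm outside, floor 5 mm and rim 13 mm above the bench. Origin: centre of its underside, x and y along its sides.
- rotor_bin: Tall square grey plastic bin, fixed: 78 mm square inside, 84 mm outside, floor 5 mm above the bench, back and side walls 50 mm high, front wall (its -x side) cut down to 28 mm. Origin: centre of its underside, x towards its back wall, y along its width.
- tub: Round white plastic tub, fixed, open on top: 40 mm high, 110 mm across at the rim and 100 mm at the foot outside, walls and floor 3 mm thick. Origin: centre of its underside.
- bearing_housing: Bystander: rusty-brown cast-iron bearing housing, waisted, standing upright in the same row as the parts; lower flange 82 mm diameter, upper flange 72 mm, 56 mm high, 0.95 kg. It is loose and stays where it is. Origin: centre of its underside.
There are look-alikes about, which are no part of the job. Leave any blue or purple look-alike of the tray_small alone.

How it is judged:
At the end, for the whole second after the job is handed in: Large wheel flat in the large tray, small wheel in the small tray, rotor shaft up in the bin: on the floor (4 mm), upright (0.1 rad), within 20, 16 and 23 mm of the centre; bush and collar inside the tub; all at rest and released; bearing housing moved under 15 mm (horizontal distance between wheel_large and tray_large below 0.02 m and z of wheel_large in the frame of tray_large below 0.009 m and angle between each of wheel_large, wheel_small, rotor's own z axis and vertical below 0.1 rad and horizontal distance between wheel_small and tray_small below 0.016 m and z of wheel_small in the frame of tray_small below 0.009 m and horizontal distance between rotor and rotor_bin below 0.023 m and z of rotor in the frame of rotor_bin below 0.009 m and horizontal distance between each of bush, thrust_collar and tub below 0.05 m and z of each of bush, thrust_collar in the frame of tub below 0.035 m and angular speed of each of bush, thrust_collar below 0.3 rad/s and linear speed of each of wheel_large, wheel_small, rotor, bush, thrust_collar below 0.02 m/s and distance of bearing_housing from where it was at the start of the episode below 0.015 m); the robot touches nothing.
It fails at once if the bearing housing is pushed more than 15 mm (distance of bearing_housing from where it was at the start of the episode above 0.015 m).
It fails at once if a wheel or the rotor is tipped over (more than 35 degrees) (angle between any of wheel_large, wheel_small, rotor's own z axis and vertical above 0.61 rad).
It fails at once if a wheel or the rotor is dropped: out of the fingers while its underside is more than 35 mm above the bench ((height (world z) of wheel_large above 0.035 m and contact force between the fingers and wheel_large below 0.02 N) or (height (world z) of wheel_small above 0.035 m and contact force between the fingers and wheel_small below 0.02 N) or (height (world z) of rotor above 0.035 m and contact force between the fingers and rotor below 0.02 N)).
It also fails if it takes over 138 s, if anything falls off the work surface, if the arm or the gripper's body presses on something with over 40 N, if the wrist force passes 120 N, or if a joint passes its speed limit or range.

## Working session

There is one attempt and no reset: what is moved stays moved. The work goes in short steps, Python scripts to look and compute and a shell command to move; the robot and the scene stay as the last step left them, time stands still between calls to the robot, and variables do not carry over. Pictures are saved under pics/ and viewed, at most 14 in all, crops included, and the job is handed in when it is done.

```bash
ls; mkdir -p pics; cat > h.py <<'E'
import numpy as np,cv2
from station import ctrl,optics
from scipy.spatial.transform import Rotation as R
def cam(n):
    p=optics.camera_params(n);K=np.array(p['mtx'])
    if n=='wrist':
        o=ctrl.get_obs();T=np.eye(4);T[:3,:3]=R.from_rotvec(o['tool_rot']).as_matrix();T[:3,3]=o['tool_pos']
        return K,T@np.array(p['tool_from_camera'])
    return K,np.array(p['extrinsics'])
def grab(n):
    K,E=cam(n);im,d=optics.get_image(n);return K,E,im,d
def cloud(K,E,d):
    v,u=np.mgrid[:d.shape[0],:d.shape[1]]
    P=np.stack([(u-K[0,2])/K[0,0]*d,(v-K[1,2])/K[1,1]*d,d],-1)
    W=P@E[:3,:3].T+E[:3,3];W[d<=0]=np.nan;return W
def plane(K,E,uv,z):
    r=E[:3,:3]@np.linalg.solve(K,[uv[0],uv[1],1]);return E[:3,3]+r*(z-E[2,3])/r[2]
def save(f,im): cv2.imwrite('pics/'+f,cv2.cvtColor(im,cv2.COLOR_RGB2BGR))
E
python3 - <<'E'
from h import *
for n in ['scene','side','wrist']:
    K,E,im,d=grab(n);save(n+'0.png',im);np.savez(n+'0.npz',K=K,E=E,im=im,d=d)
    print(n,K.round(1).tolist(),E.round(3).tolist())
o=ctrl.get_obs();print(o)
E
```

```text
pics
scene [[518.6, 0.0, 276.7], [0.0, 518.6, 207.5], [0.0, 0.0, 1.0]] [[-0.752, 0.463, -0.469, 1.073], [0.659, 0.543, -0.52, 0.706], [0.014, -0.7, -0.714, 0.907], [0.0, 0.0, 0.0, 1.0]]
side [[413.9, 0.0, 281.2], [0.0, 413.9, 214.1], [0.0, 0.0, 1.0]] [[0.956, -0.194, 0.221, 0.237], [-0.293, -0.675, 0.678, -0.83], [0.018, -0.712, -0.702, 0.949], [0.0, 0.0, 0.0, 1.0]]
wrist [[310.4, 0.0, 277.5], [0.0, 310.4, 206.5], [0.0, 0.0, 1.0]] [[1.0, 0.001, -0.002, 0.624], [0.0, -0.96, -0.281, 0.072], [-0.002, 0.281, -0.96, 0.373], [0.0, 0.0, 0.0, 1.0]]
{'t': 0.15, 'q': array([-1.19038705e-01,  5.32302271e-02,  1.61395795e+00, -2.83008694e-05,
        1.47594565e+00, -1.19005777e-01]), 'dq': array([-3.05691631e-04, -2.22728640e-03, -5.10304084e-03,  3.66704531e-04,
       -1.52970887e-04, -8.05429963e-05]), 'effort': array([ 5.10442842e-04, -3.94241810e+01, -3.70721948e+01, -1.15854355e-04,
        4.61802789e-03,  5.00508997e-05]), 'tool_pos': array([6.24536759e-01, 2.37004925e-05, 2.30342238e-01]), 'tool_rot': array([-2.22063045e+00, -2.22056333e+00,  1.53063769e-03]), 'contact_force': array([ 0.93302705, -0.1194115 , -1.1822323 ]), 'wrist_torque': array([-0.02048089, -0.05431899, -0.00375049]), 'grip_force': 0.0, 'opening': 0.08517354476994772}
```

View pics/scene0.png

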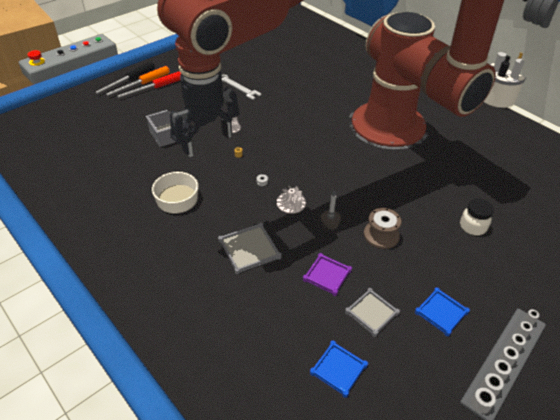

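View pics/side0.png

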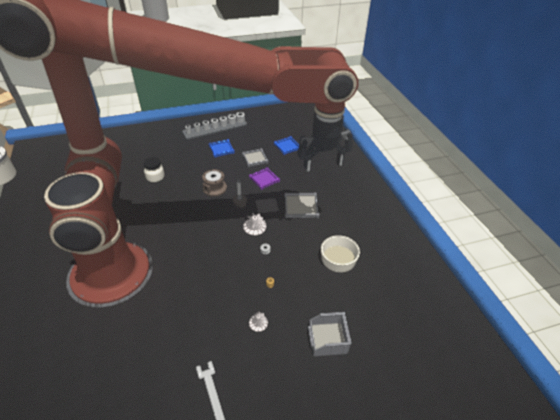

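View pics/wrist0.png

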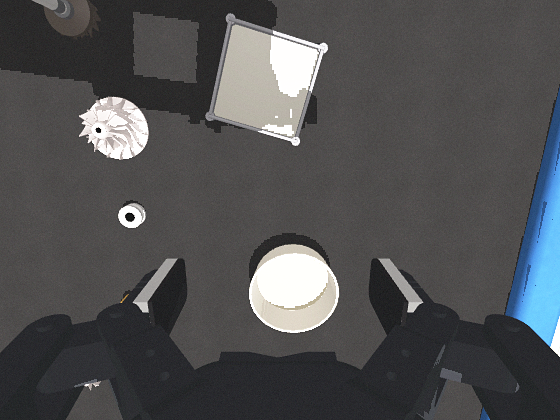

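```bash
cat > m.py <<'E'
from h import *
for n in ['scene','side','wrist']:
    z=np.load(n+'0.npz');W=cloud(z['K'],z['E'],z['d'])
    ok=(W[...,2]>.007)&(W[...,2]<.125)&(W[...,0]>.3)&(W[...,0]<.9)&(abs(W[...,1])<.6)
    flat=(abs(W[...,2])<.006);print(n,'bench z',np.nanmedian(W[...,2][flat]))
    k,l,s,c=cv2.connectedComponentsWithStats(ok.astype(np.uint8),connectivity=4)
    for i in range(1,k):
        if s[i,4]<25: continue
        P=W[l==i];lo=np.percentile(P,2,0);hi=np.percentile(P,98,0)
        (mc,sz,a)=cv2.minAreaRect(P[:,:2].astype(np.float32)*1000)
        rgb=np.median(z['im'][l==i],0)
        t=P[P[:,2]>hi[2]-.006]
        print(c[i].round(),s[i,4],'rect',np.round(mc),np.round(sz),round(a),'z',P[:,2].max().round(3),hi[2].round(3),'topxy',t[:,:2].mean(0).round(3),rgb)
E
python3 m.py
```

```text
scene bench z 0.0006238126097577457
[167.  79.] 204 rect [ 378. -590.] [22. 97.] 85 z 0.031 0.029 topxy [ 0.375 -0.592] [184.  23.  15.]
[160. 126.] 564 rect [ 530. -376.] [97. 68.] 76 z 0.056 0.054 topxy [ 0.543 -0.382] [79. 77. 78.]
[234. 123.] 65 rect [ 358. -270.] [35. 17.] 21 z 0.034 0.033 topxy [ 0.359 -0.274] [148. 138. 133.]
[238. 151.] 55 rect [ 426. -174.] [23. 19.] 81 z 0.024 0.023 topxy [ 0.427 -0.171] [144. 109.  45.]
[175. 190.] 955 rect [ 645. -140.] [113. 108.] 70 z 0.048 0.043 topxy [ 0.645 -0.139] [157. 150. 134.]
[262. 178.] 75 rect [447. -46.] [30. 26.] 50 z 0.018 0.018 topxy [ 0.447 -0.047] [193. 190. 182.]
[292. 197.] 333 rect [440.  62.] [56. 58.] 82 z 0.046 0.043 topxy [0.44  0.058] [154. 144. 138.]
[331. 214.] 358 rect [419. 171.] [46. 45.] 43 z 0.11 0.107 topxy [0.419 0.17 ] [54. 50. 47.]
[383. 227.] 1127 rect [355. 272.] [79. 79.] 38 z 0.062 0.06 topxy [0.354 0.272] [113.  95.  81.]
[249. 247.] 495 rect [612. 104.] [111. 109.] 74 z 0.018 0.017 topxy [0.615 0.105] [85. 83. 82.]
[327. 273.] 378 rect [532. 272.] [81. 80.] 18 z 0.018 0.017 topxy [0.532 0.273] [
[... 1953 characters left out ...]
] [92. 91.] 78 z 0.055 0.052 topxy [ 0.539 -0.38 ] [101. 101. 104.]
wrist bench z -0.0001265329257430503
[69. 16.] 1637 rect [418. 163.] [48. 32.] 11 z 0.073 0.063 topxy [0.418 0.167] [83. 76. 72.]
[264.  75.] 1838 rect [609. 106.] [110. 110.] 74 z 0.015 0.014 topxy [0.609 0.112] [144. 142. 146.]
[109. 126.] 2004 rect [436.  59.] [69. 64.] 48 z 0.044 0.043 topxy [0.438 0.06 ] [241. 234. 232.]
[130. 216.] 428 rect [444. -46.] [28. 28.] 16 z 0.016 0.015 topxy [ 0.444 -0.046] [255. 255. 255.]
[294. 297.] 2828 rect [ 643. -137.] [109. 109.] 45 z 0.042 0.04 topxy [ 0.643 -0.142] [222. 214. 200.]
[ 93. 384.] 44 rect [ 367. -289.] [14. 13.] 74 z 0.034 0.034 topxy [ 0.367 -0.286] [180.5 169.  165. ]
```

```bash
python3 -m handwheel '[{"tx":10,"ty":-31},{"tx":10,"ty":-31},{"tx":10,"ty":-31},{"tx":10,"ty":-31},{"tx":10,"ty":-31},{"tx":8,"ty":-31,"tz":30},{"tz":30},{},{},{}]' 85 40
cat > look.py <<'E'
# look.py name x y : wrist view; components near expected place and shift from TCP (tool frame mm)
import sys
from h import *
f,ex,ey=sys.argv[1],float(sys.argv[2]),float(sys.argv[3]);zmin=float(sys.argv[4]) if len(sys.argv)>4 else .007
o=ctrl.get_obs();K,E,im,d=grab('wrist');save(f,im);W=cloud(K,E,d)
np.savez('last.npz',K=K,E=E,im=im,d=d)
ok=(W[...,2]>zmin)&(W[...,2]<.125)
k,l,s,c=cv2.connectedComponentsWithStats(ok.astype(np.uint8),connectivity=4)
M=R.from_rotvec(o['tool_rot']).as_matrix();print('tcp',np.round(o['tool_pos'],4),'rotvec',np.round(o['tool_rot'],3))
for i in range(1,k):
    P=W[l==i]
    if s[i,4]<60 or np.hypot(*(P[:,:2].mean(0)-[ex,ey]))>.07: continue
    mc,sz,a=cv2.minAreaRect(P[:,:2].astype(np.float32)*1000)
    hi=np.percentile(P[:,2],98);t=P[P[:,2]>hi-.005]
    mt,st,at=cv2.minAreaRect(t[:,:2].astype(np.float32)*1000)
    print(c[i].round(),s[i,4],'rect',np.round(mc,1),np.round(sz),round(a),'ztop',hi.round(4),'top',np.round(mt,1),np.round(st),'rgb',np.median(im[l==i],0))
    print('  shift tool mm',((np.r_[np.array(mc)/1000,0]-o['tool_pos'])@M*1000).round(1))
E
python3 look.py w1.png .438 .058
```

```text
tcp [0.6245 0.     0.2303] rotvec [-2.221e+00 -2.221e+00  2.000e-03]
[109. 126.] 2004 rect [436.6  58.7] [68. 66.] 52 ztop 0.0422 top [436.5  57.3] [46. 46.] rgb [242. 235. 233.]
  shift tool mm [  58.7 -187.6  230.6]$[0]: bad value
```

```bash
python3 -m handwheel '[{"tx":10.0,"ty":-31.0,"tz":0.0,"roll":0.0},{"tx":10,"ty":-31,"tz":0,"roll":0}]' 85 40
```

```text
t: 0.37
tool_pos: [0.5625, 0.0198, 0.23]
tool_rot: [-2.221, -2.219, 0.002]
contact_force: [-0.3, 0.4, 0.6]
opening: 0.0853
grip_force: 0.0
```

```bash
python3 -m handwheel '[{"tx":10,"ty":-31,"tz":0,"roll":0},{"tx":10,"ty":-31,"tz":0,"roll":0},{"tx":10,"ty":-31,"tz":0,"roll":0},{"tx":8,"ty":-32,"tz":20,"roll":0},{"tx":0,"ty":0,"tz":30,"roll":0},{"tx":0,"ty":0,"tz":0,"roll":0},{"tx":0,"ty":0,"tz":0,"roll":0},{"tx":0,"ty":0,"tz":0,"roll":0}]'
python3 look.py w1.png .438 .058
```

```text
t: 1.03
tool_pos: [0.4389, 0.0578, 0.1825]
tool_rot: [2.221, 2.221, 0.001]
contact_force: [0.3, 0.1, 0.5]
opening: 0.085
grip_force: 0.0
tcp [0.4389 0.0578 0.1825] rotvec [2.221e+00 2.221e+00 1.000e-03]
[276. 189.] 2245 rect [436.8  56.3] [65. 68.] 66 ztop 0.0424 top [437.6  58.9] [46. 44.] rgb [215. 203. 199.]
  shift tool mm [ -1.6  -2.3 182.5]
```

View pics/w1.png

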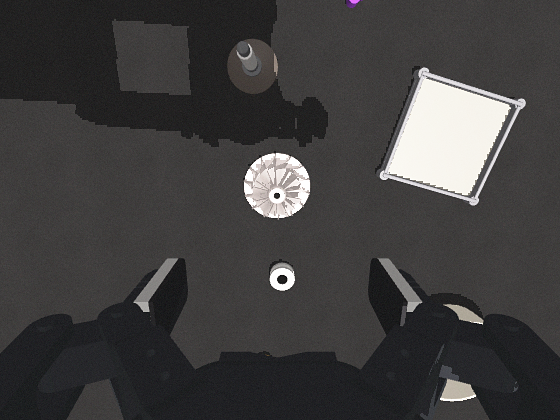

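```bash
python3 -m handwheel '[{"tx":0,"ty":-1.5,"tz":35,"roll":0},{"tx":0,"ty":0,"tz":35,"roll":0},{"tx":0,"ty":0,"tz":35,"roll":0},{"tx":0,"ty":0,"tz":30,"roll":0},{"tx":0,"ty":0,"tz":20,"roll":0},{"tx":0,"ty":0,"tz":12,"roll":0},{"tx":0,"ty":0,"tz":0,"roll":0},{"tx":0,"ty":0,"tz":0,"roll":0}]' && python3 -m handwheel '[{"tx":0,"ty":0,"tz":0,"roll":0},{"tx":0,"ty":0,"tz":0,"roll":0},{"tx":0,"ty":0,"tz":0,"roll":0},{"tx":0,"ty":0,"tz":0,"roll":0},{"tx":0,"ty":0,"tz":0,"roll":0},{"tx":0,"ty":0,"tz":0,"roll":0},{"tx":0,"ty":0,"tz":0,"roll":0},{"tx":0,"ty":0,"tz":0,"roll":0}]' 35 40
```

```text
t: 1.75
tool_pos: [0.4377, 0.0578, 0.015]
tool_rot: [2.222, 2.221, 0.0]
contact_force: [0.2, 0.6, 0.1]
opening: 0.0851
grip_force: 0.0
t: 2.42
tool_pos: [0.4382, 0.0579, 0.0161]
tool_rot: [2.22, 2.22, 0.004]
contact_force: [-0.2, -0.4, 6.6]
opening: 0.0466
grip_force: 41.6
```

```bash
python3 -m handwheel '[{"tx":0,"ty":0,"tz":-10,"roll":0},{"tx":0,"ty":0,"tz":-20,"roll":0},{"tx":0,"ty":0,"tz":-30,"roll":0},{"tx":0,"ty":0,"tz":-10,"roll":0},{"tx":0,"ty":0,"tz":0,"roll":0}]'
python3 - <<'E'
from h import *
z=np.load('last.npz');W=cloud(z['K'],z['E'],z['d'])
ok=(W[...,2]>.007)&(W[...,2]<.02)&(W[...,0]>.53)&(W[...,1]>.02)
P=W[ok][:,:2]*1000;print(cv2.minAreaRect(P.astype(np.float32)))
print([plane(z['K'],z['E'],p,.013).round(4)[:2] for p in [(424,72),(521,104),(474,201),(385,176)]])
E
```

```text
t: 2.83
tool_pos: [0.4388, 0.058, 0.0876]
tool_rot: [2.218, 2.218, 0.007]
contact_force: [0.2, 0.6, -1.5]
opening: 0.0467
grip_force: 42.0
((609.0908813476562, 105.81901550292969), (109.24525451660156, 110.7230453491211), 74.1834716796875)
[array([0.5745, 0.1684]), array([0.671 , 0.1401]), array([0.6432, 0.0441]), array([0.5478, 0.0705])]
```

```bash
python3 -m handwheel '[{"tx":4,"ty":15,"tz":0,"roll":0},{"tx":8,"ty":28,"tz":0,"roll":0},{"tx":8,"ty":30,"tz":0,"roll":0},{"tx":8,"ty":30,"tz":0,"roll":0},{"tx":8,"ty":28,"tz":0,"roll":0},{"tx":7,"ty":25,"tz":0,"roll":0},{"tx":4,"ty":15,"tz":0,"roll":0},{"tx":0,"ty":0,"tz":0,"roll":0},{"tx":0,"ty":0,"tz":0,"roll":0},{"tx":0,"ty":0,"tz":0,"roll":0}]'
python3 look.py w2.png .61 .105
```

```text
t: 3.67
tool_pos: [0.6056, 0.1048, 0.0824]
tool_rot: [-2.22, -2.22, 0.004]
contact_force: [-0.4, 0.2, -2.5]
opening: 0.0469
grip_force: 42.0
tcp [0.6056 0.1048 0.0824] rotvec [-2.22  -2.22   0.004]
[278. 248.] 18421 rect [608.3 107. ] [110. 109.] 73 ztop 0.1222 top [605.  105.8] [69. 24.] rgb [214. 203. 200.]
  shift tool mm [ 2.2  2.9 82.4]
```

View pics/w2.png

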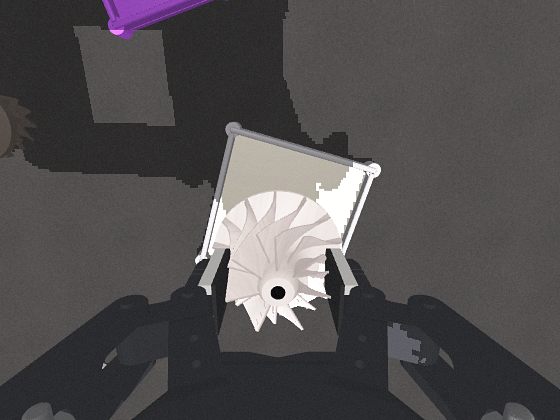

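```bash
python3 -m handwheel '[{"tx":1,"ty":3.5,"tz":10,"roll":0},{"tx":0,"ty":0,"tz":20,"roll":0},{"tx":0,"ty":0,"tz":15,"roll":0},{"tx":0,"ty":0,"tz":7,"roll":0},{"tx":0,"ty":0,"tz":4,"roll":0},{"tx":0,"ty":0,"tz":2,"roll":0},{"tx":0,"ty":0,"tz":0,"roll":0},{"tx":0,"ty":0,"tz":0,"roll":0},{"tx":0,"ty":0,"tz":0,"roll":0}]'
```

```text
t: 4.47
tool_pos: [0.6119, 0.106, 0.0275]
tool_rot: [2.22, 2.22, 0.002]
contact_force: [0.2, 0.3, -2.5]
opening: 0.0471
grip_force: 42.0
```

```bash
python3 -m handwheel '[{"tx":0,"ty":-1,"tz":2.5,"roll":0},{"tx":0,"ty":0,"tz":2,"roll":0},{"tx":0,"ty":0,"tz":1,"roll":0},{"tx":0,"ty":0,"tz":0.5,"roll":0},{"tx":0,"ty":0,"tz":0,"roll":0},{"tx":0,"ty":0,"tz":0,"roll":0}]'
```

```text
t: 4.97
tool_pos: [0.6101, 0.106, 0.0212]
tool_rot: [2.221, 2.221, -0.0]
contact_force: [-3.9, -0.3, 5.2]
opening: 0.0465
grip_force: 42.5
```

Contact felt on the floor; release and retreat, then hover above the rotor.

```bash
python3 -m handwheel '[{"tx":0,"ty":0,"tz":0,"roll":0},{"tx":0,"ty":0,"tz":0,"roll":0},{"tx":0,"ty":0,"tz":0,"roll":0},{"tx":0,"ty":0,"tz":0,"roll":0},{"tx":0,"ty":0,"tz":0,"roll":0},{"tx":0,"ty":0,"tz":-10,"roll":0},{"tx":0,"ty":0,"tz":-30,"roll":0},{"tx":0,"ty":0,"tz":-40,"roll":0},{"tx":0,"ty":0,"tz":-40,"roll":0},{"tx":0,"ty":0,"tz":-40,"roll":0},{"tx":0,"ty":0,"tz":-10,"roll":0},{"tx":0,"ty":0,"tz":0,"roll":0}]' 78
python3 -m handwheel '[{"tx":8,"ty":-25,"tz":-20,"roll":0},{"tx":11,"ty":-35,"tz":-15,"roll":0},{"tx":11,"ty":-35,"tz":0,"roll":0},{"tx":11,"ty":-35,"tz":0,"roll":0},{"tx":11,"ty":-35,"tz":0,"roll":0},{"tx":10,"ty":-27,"tz":0,"roll":0},{"tx":0,"ty":0,"tz":0,"roll":0},{"tx":0,"ty":0,"tz":0,"roll":0},{"tx":0,"ty":0,"tz":0,"roll":0}]' 85
python3 look.py w3.png .418 .168; python3 look.py w3.png .61 .105 |tail -4
```

```text
t: 5.97
tool_pos: [0.6131, 0.1062, 0.1974]
tool_rot: [2.216, 2.216, 0.013]
contact_force: [0.5, 0.6, 0.0]
opening: 0.0781
grip_force: 0.0
t: 6.72
tool_pos: [0.4179, 0.1678, 0.2244]
tool_rot: [-2.221, -2.221, 0.001]
contact_force: [0.8, 0.0, -0.2]
opening: 0.0851
grip_force: 0.0
tcp [0.4179 0.1678 0.2244] rotvec [-2.221e+00 -2.221e+00  1.000e-03]
[276. 179.] 1294 rect [415.3 172. ] [44. 46.] 84 ztop 0.1078 top [415.8 171.7] [7. 7.] rgb [186. 169. 161.]
  shift tool mm [  4.3  -2.4 224.4]
tcp [0.4183 0.1677 0.2246] rotvec [-2.222e+00 -2.221e+00  1.000e-03]
[435. 229.] 4129 rect [609.  106.4] [109. 110.] 74 ztop 0.0466 top [610.3 105.8] [46. 46.] rgb [244. 239. 237.]
  shift tool mm [-61.1 190.9 224.5]
```

View pics/w3.png

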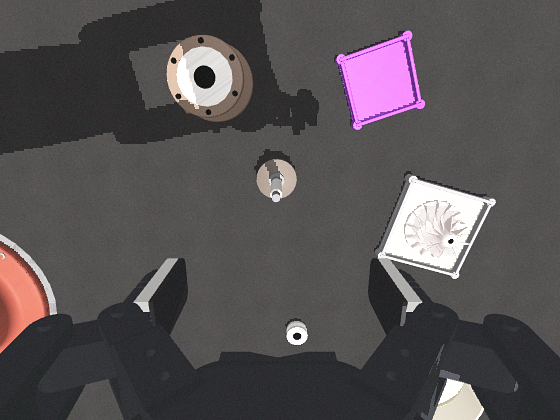

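```bash
python3 -m handwheel '[{"tx":3,"ty":-1,"tz":20,"roll":0},{"tx":0,"ty":0,"tz":35,"roll":0},{"tx":0,"ty":0,"tz":35,"roll":0},{"tx":0,"ty":0,"tz":35,"roll":0},{"tx":0,"ty":0,"tz":30,"roll":0},{"tx":0,"ty":0,"tz":17,"roll":0},{"tx":0,"ty":0,"tz":0,"roll":0},{"tx":0,"ty":0,"tz":0,"roll":0}]'
python3 -m handwheel '[{"tx":0,"ty":0,"tz":0,"roll":0},{"tx":0,"ty":0,"tz":0,"roll":0},{"tx":0,"ty":0,"tz":0,"roll":0}]' 25 
python3 look.py w4.png .416 .17
```

```text
t: 7.48
tool_pos: [0.4167, 0.1704, 0.0523]
tool_rot: [-2.221, -2.219, 0.004]
contact_force: [-0.8, 0.6, 0.2]
opening: 0.0847
grip_force: 0.0
t: 7.73
tool_pos: [0.4186, 0.1713, 0.0553]
tool_rot: [2.22, 2.22, 0.005]
contact_force: [-0.2, 0.5, -0.8]
opening: 0.0511
grip_force: 0.0
tcp [0.4186 0.1713 0.0553] rotvec [2.22  2.22  0.005]
[273. 257.] 5946 rect [415.6 171.4] [45. 46.] 65 ztop 0.1079 top [415.8 171.7] [8. 8.] rgb [181. 177. 166.]
  shift tool mm [ 0.1 -3.2 55.3]
[418. 315.] 10601 rect [507.6 153.1] [110. 159.] 60 ztop 0.1243 top [456.  173.7] [27. 43.] rgb [55. 55. 60.]
  shift tool mm [-18.2  88.8  55.6]
[151. 323.] 9121 rect [379.1 173.2] [42. 29.] 6 ztop 0.1244 top [379.4 173.9] [42. 27.] rgb [53. 54. 58.]
  shift tool mm [  1.9 -39.7  55.1]
```

View pics/w4.png

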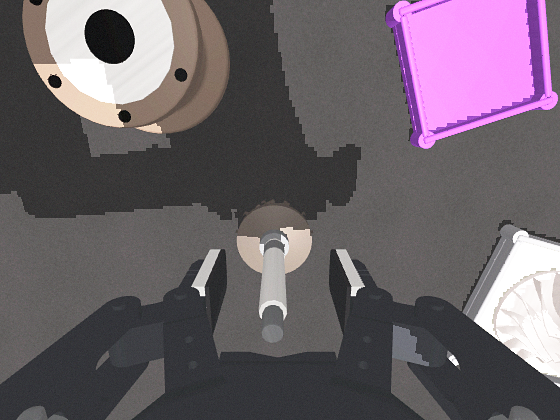

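```bash
python3 -m handwheel '[{"tx":0,"ty":-2.5,"tz":2,"roll":0},{"tx":0,"ty":0,"tz":0,"roll":0},{"tx":0,"ty":0,"tz":0,"roll":0}]' 25
python3 -m handwheel '[{"tx":0,"ty":0,"tz":0,"roll":0},{"tx":0,"ty":0,"tz":0,"roll":0},{"tx":0,"ty":0,"tz":0,"roll":0},{"tx":0,"ty":0,"tz":0,"roll":0},{"tx":0,"ty":0,"tz":0,"roll":0},{"tx":0,"ty":0,"tz":0,"roll":0}]' 3 60
```

```text
t: 8.03
tool_pos: [0.4143, 0.171, 0.0514]
tool_rot: [2.221, 2.222, 0.0]
contact_force: [-0.7, 0.9, 0.6]
opening: 0.025
grip_force: 0.0
t: 8.53
tool_pos: [0.4143, 0.171, 0.0512]
tool_rot: [-2.221, -2.221, 0.0]
contact_force: [-1.3, -0.4, -1.2]
opening: 0.0097
grip_force: 58.5
```

```bash
python3 -m handwheel '[{"tx":0,"ty":0,"tz":-10,"roll":0},{"tx":0,"ty":0,"tz":-20,"roll":0},{"tx":0,"ty":0,"tz":-30,"roll":0},{"tx":0,"ty":0,"tz":-30,"roll":0},{"tx":0,"ty":0,"tz":-20,"roll":0},{"tx":0,"ty":0,"tz":0,"roll":0},{"tx":-10,"ty":0,"tz":0,"roll":0},{"tx":-20,"ty":0,"tz":0,"roll":0},{"tx":-30,"ty":0,"tz":0,"roll":0},{"tx":-30,"ty":0,"tz":0,"roll":0},{"tx":-30,"ty":0,"tz":0,"roll":0},{"tx":-30,"ty":0,"tz":0,"roll":0}]'
python3 -m handwheel '[{"tx":-30,"ty":5,"tz":0,"roll":0},{"tx":-30,"ty":5,"tz":0,"roll":0},{"tx":-30,"ty":10,"tz":0,"roll":0},{"tx":-30,"ty":10,"tz":0,"roll":0},{"tx":-30,"ty":10,"tz":0,"roll":0},{"tx":-30,"ty":10,"tz":0,"roll":0},{"tx":-30,"ty":10,"tz":0,"roll":0},{"tx":-30,"ty":10,"tz":0,"roll":0},{"tx":-20,"ty":5,"tz":0,"roll":0},{"tx":-10,"ty":0,"tz":0,"roll":0},{"tx":0,"ty":0,"tz":0,"roll":0},{"tx":0,"ty":0,"tz":0,"roll":0}]'
python3 look.py w5.png .518 -.374
```

```text
t: 9.53
tool_pos: [0.4124, 0.0194, 0.1586]
tool_rot: [-2.219, -2.219, 0.005]
contact_force: [1.0, 0.3, -2.4]
opening: 0.0094
grip_force: 58.7
t: 10.53
tool_pos: [0.4881, -0.2483, 0.1594]
tool_rot: [-2.22, -2.218, 0.001]
contact_force: [1.1, 0.1, -2.6]
opening: 0.0093
grip_force: 58.6
tcp [ 0.4881 -0.2483  0.1594] rotvec [-2.220e+00 -2.218e+00  1.000e-03]
[339. 283.] 700 rect [ 548.1 -335.2] [ 5. 36.] 78 ztop 0.0507 top [ 544.4 -334.5] [ 5. 19.] rgb [79. 78. 79.]
  shift tool mm [-87.2  60.6 159. ]
[282. 345.] 348 rect [ 485.8 -404.6] [12. 40.] 65 ztop 0.047 top [ 492.4 -405.6] [18.  5.] rgb [79. 79. 80.]
  shift tool mm [-156.6   -1.6  159. ]
```

View pics/w5.png

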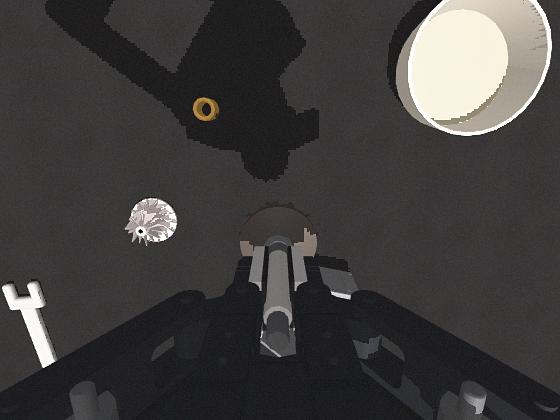

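```bash
python3 - <<'E'
from h import *
for n in ['scene','side']:
    z=np.load(n+'0.npz');W=cloud(z['K'],z['E'],z['d'])
    ok=(W[...,2]>.007)&(W[...,2]<.07)&(abs(W[...,0]-.517)<.07)&(abs(W[...,1]+.374)<.07)
    P=W[ok]
    for lo,hi in [(.007,.02),(.02,.034),(.034,.044),(.044,.06)]:
        q=P[(P[:,2]>lo)&(P[:,2]<hi)][:,:2]*1000
        print(n,lo,len(q),[np.round(a,1) for a in cv2.minAreaRect(q.astype(np.float32))] if len(q)>5 else '')
    v,u=np.where(ok);print(u.min(),u.max(),v.min(),v.max())
    im=cv2.resize(z['im'][v.min()-8:v.max()+8,u.min()-8:u.max()+8],None,fx=7,fy=7,interpolation=cv2.INTER_CUBIC)
    save('bin_'+n+'.png',im[:600,:400])
a,b=[cv2.imread(f'pics/bin_{n}.png') for n in ('scene','side')]
H=max(len(a),len(b));pad=lambda i:cv2.copyMakeBorder(i,0,H-len(i),0,0,cv2.BORDER_CONSTANT)
cv2.imwrite('pics/bins.png',np.hstack([pad(a),pad(b)]))
E
```

```text
scene 0.007 149 [array([ 522.8, -372.5]), array([92.6, 82.3]), np.float64(83.0)]
scene 0.02 155 [array([ 530.5, -375.2]), array([91.4, 64.4]), np.float64(75.8)]
scene 0.034 113 [array([ 529.6, -373.6]), array([92.8, 66.2]), np.float64(76.0)]
scene 0.044 157 [array([ 529.9, -375.6]), array([93.8, 66.2]), np.float64(78.6)]
146 187 110 144
side 0.007 240 [array([ 513.3, -373.6]), array([85.7, 87.8]), np.float64(79.4)]
side 0.02 314 [array([ 514.4, -373.4]), array([88.5, 89.1]), np.float64(78.2)]
side 0.034 130 [array([ 520.2, -374.5]), array([86.9, 74.3]), np.float64(77.6)]
side 0.044 231 [array([ 527.7, -373.9]), array([90.3, 68.7]), np.float64(76.0)]
309 351 313 355
```

View pics/bins.png

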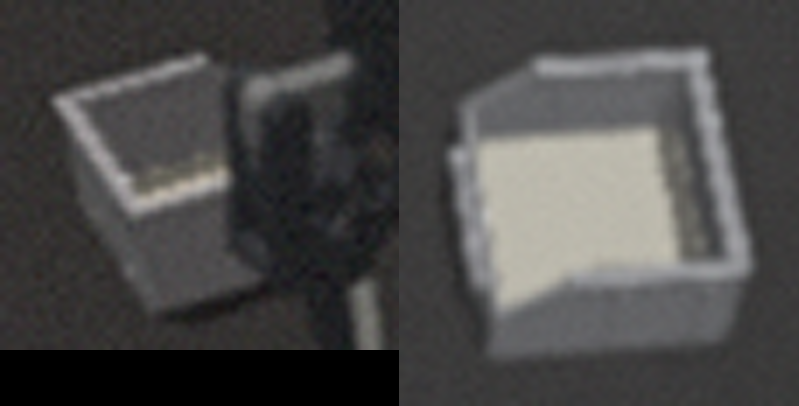

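```bash
python3 -m handwheel '[{"tx":-10,"ty":3,"tz":0,"roll":0},{"tx":-20,"ty":5,"tz":0,"roll":0},{"tx":-30,"ty":7,"tz":0,"roll":0},{"tx":-30,"ty":7,"tz":0,"roll":0},{"tx":-20,"ty":4,"tz":0,"roll":0},{"tx":-15,"ty":3,"tz":0,"roll":0},{"tx":0,"ty":0,"tz":0,"roll":0},{"tx":0,"ty":0,"tz":0,"roll":0},{"tx":0,"ty":0,"tz":0,"roll":0},{"tx":0,"ty":0,"tz":0,"roll":0}]'
python3 look.py w6.png .517 -.373;python3 - <<'E'
from h import *
for n in ['scene','side']:
    K,E,im,d=grab(n);W=cloud(K,E,d);m=(abs(W[...,0]-.517)<.08)&(abs(W[...,1]+.373)<.08)&(W[...,2]>.02)&(W[...,2]<.3)
    v,u=np.where(m);u0,v0=int(np.median(u)),int(np.median(v))
    save('r_'+n+'.png',cv2.resize(im[v0-50:v0+50,u0-65:u0+65],None,fx=3,fy=3,interpolation=cv2.INTER_CUBIC))
a=[cv2.imread(f'pics/r_{n}.png') for n in ('scene','side')]
w=cv2.imread('pics/w6.png')[150:400,85:475]
cv2.imwrite('pics/r.png',np.hstack([np.vstack(a)[:,:390],cv2.copyMakeBorder(w,0,350,0,0,cv2.BORDER_CONSTANT)]))
E
```

```text
t: 11.42
tool_pos: [0.5184, -0.3727, 0.1612]
tool_rot: [-2.22, -2.222, -0.0]
contact_force: [-0.2, 0.0, -1.9]
opening: 0.0092
grip_force: 58.6
tcp [ 0.5184 -0.3727  0.1612] rotvec [-2.22  -2.222 -0.   ]
[282. 182.] 2774 rect [ 514.6 -369.8] [86. 91.] 78 ztop 0.0513 top [ 548.7 -355.4] [48. 94.] rgb [158.  156.  159.5]
  shift tool mm [  2.9  -3.8 161.2]
```

View pics/r.png

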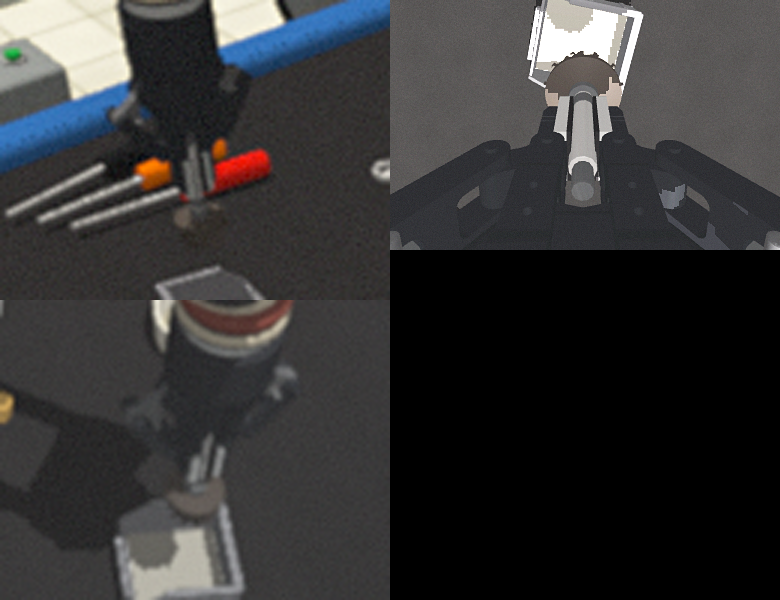

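```bash
python3 -m handwheel '[{"tx":1,"ty":-2.5,"tz":10,"roll":0},{"tx":0,"ty":0,"tz":20,"roll":0},{"tx":0,"ty":0,"tz":20,"roll":0},{"tx":0,"ty":0,"tz":20,"roll":0},{"tx":0,"ty":0,"tz":15,"roll":0},{"tx":0,"ty":0,"tz":8,"roll":0},{"tx":0,"ty":0,"tz":4,"roll":0},{"tx":0,"ty":0,"tz":0,"roll":0},{"tx":0,"ty":0,"tz":0,"roll":0}]'
```

```text
t: 12.32
tool_pos: [0.5165, -0.3734, 0.0652]
tool_rot: [2.22, 2.22, 0.0]
contact_force: [-0.3, -0.2, -1.6]
opening: 0.0093
grip_force: 58.7
```

```bash
python3 -m handwheel '[{"tx":0,"ty":0,"tz":3,"roll":0},{"tx":0,"ty":0,"tz":2.5,"roll":0},{"tx":0,"ty":0,"tz":1.5,"roll":0},{"tx":0,"ty":0,"tz":1,"roll":0},{"tx":0,"ty":0,"tz":0.5,"roll":0},{"tx":0,"ty":0,"tz":0,"roll":0},{"tx":0,"ty":0,"tz":0,"roll":0}]'
```

```text
t: 12.9
tool_pos: [0.5161, -0.3731, 0.0563]
tool_rot: [2.221, 2.221, -0.0]
contact_force: [-2.1, -0.5, 0.3]
opening: 0.0092
grip_force: 59.0
```

```bash
python3 -m handwheel '[{"tx":0,"ty":0,"tz":0.7,"roll":0},{"tx":0,"ty":0,"tz":0,"roll":0}]'
python3 -m handwheel '[{"tx":0,"ty":0,"tz":0,"roll":0},{"tx":0,"ty":0,"tz":0,"roll":0},{"tx":0,"ty":0,"tz":0,"roll":0},{"tx":0,"ty":0,"tz":0,"roll":0},{"tx":0,"ty":0,"tz":0,"roll":0},{"tx":0,"ty":0,"tz":0,"roll":0},{"tx":0,"ty":0,"tz":-20,"roll":0},{"tx":0,"ty":0,"tz":-35,"roll":0},{"tx":0,"ty":0,"tz":-35,"roll":0},{"tx":0,"ty":0,"tz":-35,"roll":0},{"tx":0,"ty":0,"tz":-10,"roll":0},{"tx":0,"ty":0,"tz":0,"roll":0}]' 50
python3 look.py w7.png .516 -.373
```

```text
t: 13.07
tool_pos: [0.5163, -0.3732, 0.0562]
tool_rot: [2.221, 2.221, -0.0]
contact_force: [-2.0, 1.3, 4.4]
opening: 0.0095
grip_force: 59.5
t: 14.07
tool_pos: [0.518, -0.3748, 0.1954]
tool_rot: [2.215, 2.215, 0.001]
contact_force: [-0.2, 0.5, 0.8]
opening: 0.05
grip_force: 0.0
tcp [ 0.518  -0.3748  0.1954] rotvec [2.215e+00 2.215e+00 1.000e-03]
[278. 190.] 4993 rect [ 514.5 -370.4] [87. 91.] 78 ztop 0.1068 top [ 515.9 -372.5] [8. 7.] rgb [187. 173. 166.]
  shift tool mm [  5.5  -4.8 195.4]
```

```bash
python3 -m handwheel '[{"tx":10,"ty":-20,"tz":0,"roll":0},{"tx":20,"ty":-30,"tz":0,"roll":0},{"tx":20,"ty":-30,"tz":0,"roll":0},{"tx":20,"ty":-30,"tz":0,"roll":0},{"tx":15,"ty":-30,"tz":10,"roll":0},{"tx":7,"ty":-15,"tz":10,"roll":0},{"tx":0,"ty":0,"tz":0,"roll":0},{"tx":0,"ty":0,"tz":0,"roll":0},{"tx":0,"ty":0,"tz":0,"roll":0}]' 70
python3 look.py w7.png .363 -.282
```

```text
t: 14.87
tool_pos: [0.3613, -0.2811, 0.1693]
tool_rot: [-2.221, -2.221, -0.0]
contact_force: [0.6, 0.5, 0.6]
opening: 0.0702
grip_force: 0.0
tcp [ 0.3613 -0.2811  0.1693] rotvec [-2.221 -2.221 -0.   ]
[277. 189.] 1001 rect [ 360.2 -278.8] [36. 38.] 21 ztop 0.0342 top [ 360.6 -279. ] [30. 30.] rgb [241. 235. 232.]
  shift tool mm [  2.2  -1.  169.3]
```

View pics/w7.png

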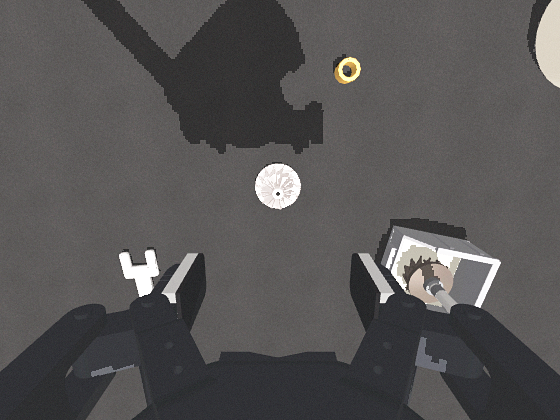

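```bash
python3 -m handwheel '[{"tx":1.5,"ty":-0.7,"tz":20,"roll":0},{"tx":0,"ty":0,"tz":35,"roll":0},{"tx":0,"ty":0,"tz":35,"roll":0},{"tx":0,"ty":0,"tz":30,"roll":0},{"tx":0,"ty":0,"tz":25,"roll":0},{"tx":0,"ty":0,"tz":13,"roll":0},{"tx":0,"ty":0,"tz":0,"roll":0},{"tx":0,"ty":0,"tz":0,"roll":0},{"tx":0,"ty":0,"tz":0,"roll":0}]' 60
python3 -m handwheel '[{"tx":0,"ty":0,"tz":0,"roll":0},{"tx":0,"ty":0,"tz":0,"roll":0},{"tx":0,"ty":0,"tz":0,"roll":0},{"tx":0,"ty":0,"tz":0,"roll":0},{"tx":0,"ty":0,"tz":0,"roll":0},{"tx":0,"ty":0,"tz":0,"roll":0},{"tx":0,"ty":0,"tz":0,"roll":0}]' 22 35
```

```text
t: 15.67
tool_pos: [0.3616, -0.2807, 0.0135]
tool_rot: [2.22, 2.22, -0.0]
contact_force: [1.2, 0.2, 0.7]
opening: 0.06
grip_force: 0.0
t: 16.25
tool_pos: [0.3614, -0.2806, 0.0138]
tool_rot: [2.219, 2.219, 0.0]
contact_force: [-0.3, -0.2, 6.5]
opening: 0.0306
grip_force: 34.9
```

```bash
python3 -m handwheel '[{"tx":0,"ty":0,"tz":-10,"roll":0},{"tx":0,"ty":0,"tz":-25,"roll":0},{"tx":0,"ty":0,"tz":-30,"roll":0},{"tx":0,"ty":0,"tz":-25,"roll":0},{"tx":10,"ty":5,"tz":-10,"roll":0},{"tx":20,"ty":15,"tz":0,"roll":0},{"tx":30,"ty":15,"tz":0,"roll":0},{"tx":30,"ty":15,"tz":0,"roll":0},{"tx":30,"ty":15,"tz":0,"roll":0},{"tx":30,"ty":15,"tz":0,"roll":0},{"tx":30,"ty":15,"tz":0,"roll":0},{"tx":30,"ty":15,"tz":0,"roll":0}]'
python3 -m handwheel '[{"tx":30,"ty":15,"tz":0,"roll":0},{"tx":30,"ty":15,"tz":0,"roll":0},{"tx":30,"ty":15,"tz":0,"roll":0},{"tx":30,"ty":10,"tz":0,"roll":0},{"tx":30,"ty":0,"tz":0,"roll":0},{"tx":30,"ty":0,"tz":0,"roll":0},{"tx":30,"ty":0,"tz":0,"roll":0},{"tx":30,"ty":0,"tz":0,"roll":0},{"tx":30,"ty":0,"tz":0,"roll":0},{"tx":30,"ty":0,"tz":0,"roll":0},{"tx":20,"ty":0,"tz":0,"roll":0},{"tx":0,"ty":0,"tz":0,"roll":0}]'
```

```text
t: 17.25
tool_pos: [0.47, -0.0669, 0.1114]
tool_rot: [-2.22, -2.221, 0.0]
contact_force: [0.2, -1.1, -1.2]
opening: 0.0308
grip_force: 34.8
t: 18.25
tool_pos: [0.5237, 0.2543, 0.1114]
tool_rot: [-2.216, -2.225, 0.0]
contact_force: [0.3, -1.0, -0.8]
opening: 0.0304
grip_force: 34.8
```

```bash
python3 -m handwheel '[{"tx":15,"ty":0,"tz":0,"roll":0},{"tx":30,"ty":0,"tz":0,"roll":0},{"tx":30,"ty":2,"tz":0,"roll":0},{"tx":30,"ty":2,"tz":0,"roll":0},{"tx":25,"ty":2,"tz":0,"roll":0},{"tx":14,"ty":0,"tz":0,"roll":0},{"tx":0,"ty":0,"tz":0,"roll":0},{"tx":0,"ty":0,"tz":0,"roll":0},{"tx":0,"ty":0,"tz":0,"roll":0}]'
python3 look.py w8.png .53 .398
```

```text
t: 19.0
tool_pos: [0.531, 0.3934, 0.1116]
tool_rot: [2.222, 2.22, -0.002]
contact_force: [0.8, 0.4, -0.6]
opening: 0.0306
grip_force: 34.8
tcp [0.531  0.3934 0.1116] rotvec [ 2.222e+00  2.220e+00 -2.000e-03]
[276. 221.] 5449 rect [526.8 401.3] [80. 80.] 3 ztop 0.1245 top [530.3 404.5] [44. 15.] rgb [211. 200. 197.]
  shift tool mm [  8.   -4.1 111.6]
[222. 260.] 64 rect [504.3 400.7] [5. 1.] 0 ztop 0.1247 top [504.3 400.7] [5. 1.] rgb [41.5 41.5 45.5]
  shift tool mm [  7.4 -26.6 111.6]
[333. 260.] 65 rect [556.4 400.7] [5. 1.] 1 ztop 0.1249 top [556.4 400.7] [5. 1.] rgb [41. 42. 46.]
  shift tool mm [  7.4  25.5 111.6]
[302. 277.] 293 rect [545.2 358.2] [10. 80.] 7 ztop 0.1247 top [541.  390.8] [15. 10.] rgb [187. 175. 174.]
  shift tool mm [-35.1  14.3 111.6]
[254. 282.] 198 rect [516.4 387.8] [16.  8.] 52 ztop 0.1249 top [519.7 388.1] [10. 10.] rgb [216. 204. 201.]
  shift tool mm [ -5.5 -14.5 111.6]
[263. 297.] 286 rect [524.  341.1] [91. 25.] 74 ztop 0.1247 top [527.2 383.8] [8. 8.] rgb [237. 141. 232.]
  shift tool mm [-52.2  -6.9 111.7]
```

View pics/w8.png

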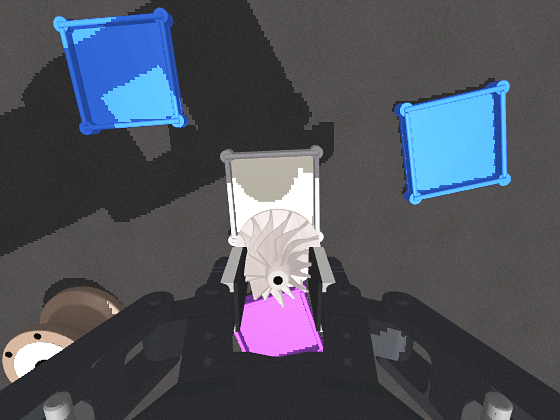

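```bash
python3 - <<'E'
from h import *
z=np.load('last.npz');q=np.array([plane(z['K'],z['E'],p,.013)[:2] for p in [(226,156),(316,151),(320,237),(233,240)]]);print(q.round(4),q.mean(0),np.linalg.norm(q-np.roll(q,1,0),axis=1))
E
```

```text
[[0.4905 0.4352]
 [0.5598 0.439 ]
 [0.5656 0.368 ]
 [0.493  0.3653]] [0.52722575 0.40185252] [0.06989535 0.06946235 0.07119972 0.07265312]
```

```bash
python3 -m handwheel '[{"tx":4,"ty":-2,"tz":10,"roll":0},{"tx":3,"ty":-1.5,"tz":20,"roll":0},{"tx":0,"ty":0,"tz":25,"roll":0},{"tx":0,"ty":0,"tz":15,"roll":0},{"tx":0,"ty":0,"tz":10,"roll":0},{"tx":0,"ty":0,"tz":4,"roll":0},{"tx":0,"ty":0,"tz":0,"roll":0},{"tx":0,"ty":0,"tz":0,"roll":0}]'
```

```text
t: 19.72
tool_pos: [0.5284, 0.4017, 0.0289]
tool_rot: [2.222, 2.221, 0.002]
contact_force: [-0.1, -0.6, 0.0]
opening: 0.0308
grip_force: 34.8
```

```bash
python3 -m handwheel '[{"tx":0,"ty":0,"tz":4,"roll":0},{"tx":0,"ty":0,"tz":3,"roll":0},{"tx":0,"ty":0,"tz":1.5,"roll":0},{"tx":0,"ty":0,"tz":1,"roll":0},{"tx":0,"ty":0,"tz":0.5,"roll":0},{"tx":0,"ty":0,"tz":0,"roll":0},{"tx":0,"ty":0,"tz":0,"roll":0}]'
```

```text
t: 20.3
tool_pos: [0.5279, 0.4017, 0.0189]
tool_rot: [2.221, 2.222, 0.001]
contact_force: [-3.4, -0.9, 5.4]
opening: 0.0308
grip_force: 35.2
```

Seated. Release, rise, look, then head for the collar.

```bash
python3 -m handwheel '[{"tx":0,"ty":0,"tz":0,"roll":0},{"tx":0,"ty":0,"tz":0,"roll":0},{"tx":0,"ty":0,"tz":0,"roll":0},{"tx":0,"ty":0,"tz":0,"roll":0},{"tx":0,"ty":0,"tz":0,"roll":0},{"tx":0,"ty":0,"tz":-10,"roll":0},{"tx":0,"ty":0,"tz":-30,"roll":0},{"tx":0,"ty":0,"tz":-40,"roll":0},{"tx":0,"ty":0,"tz":-40,"roll":0},{"tx":0,"ty":0,"tz":-30,"roll":0},{"tx":0,"ty":0,"tz":0,"roll":0},{"tx":0,"ty":0,"tz":0,"roll":0}]' 56
python3 look.py w9.png .528 .40
python3 -m handwheel '[{"tx":-20,"ty":0,"tz":0,"roll":0},{"tx":-35,"ty":-5,"tz":0,"roll":0},{"tx":-38,"ty":-5,"tz":0,"roll":0},{"tx":-38,"ty":-5,"tz":0,"roll":0},{"tx":-38,"ty":-5,"tz":0,"roll":0},{"tx":-38,"ty":-5,"tz":0,"roll":0},{"tx":-38,"ty":-10,"tz":0,"roll":0},{"tx":-38,"ty":-10,"tz":0,"roll":0},{"tx":-38,"ty":-10,"tz":0,"roll":0},{"tx":-38,"ty":-10,"tz":0,"roll":0},{"tx":-38,"ty":-10,"tz":0,"roll":0},{"tx":-30,"ty":-8,"tz":0,"roll":0}]'
python3 -m handwheel '[{"tx":-20,"ty":0,"tz":0,"roll":0},{"tx":0,"ty":0,"tz":0,"roll":0},{"tx":0,"ty":0,"tz":0,"roll":0}]'
python3 look.py w10.png .444 -.047
```

```text
t: 21.3
tool_pos: [0.5295, 0.4026, 0.1728]
tool_rot: [2.22, 2.22, 0.011]
contact_force: [0.5, 0.3, -0.9]
opening: 0.056
grip_force: 0.0
tcp [0.5295 0.4026 0.1728] rotvec [2.22  2.22  0.011]
[274. 190.] 1433 rect [526.6 401.5] [79. 79.] 3 ztop 0.0139 top [526.6 401.4] [79. 79.] rgb [249. 248. 250.]
  shift tool mm [ -1.8  -4.  172.7]
[275. 188.] 1559 rect [527.3 404.1] [45. 45.] 42 ztop 0.0389 top [526.6 404.3] [30. 30.] rgb [245. 240. 238.]
  shift tool mm [  0.9  -3.3 172.7]
t: 22.35
tool_pos: [0.4425, -0.0273, 0.1659]
tool_rot: [-2.22, -2.218, 0.004]
contact_force: [0.1, -0.3, 0.1]
opening: 0.0559
grip_force: 0.0
t: 22.6
tool_pos: [0.4437, -0.0458, 0.1664]
tool_rot: [-2.222, -2.216, 0.002]
contact_force: [0.7, 0.4, 0.4]
opening: 0.0562
grip_force: 0.0
tcp [ 0.4437 -0.0458  0.1664] rotvec [-2.222e+00 -2.216e+00  2.000e-03]
[278. 192.] 642 rect [443.  -46.2] [27. 27.] 89 ztop 0.0154 top [443.  -46.2] [27. 27.] rgb [255. 255. 255.]
  shift tool mm [ -0.6  -0.2 166.4]
```

```bash
python3 -m handwheel '[{"tx":0,"ty":0,"tz":20,"roll":0},{"tx":0,"ty":0,"tz":35,"roll":0},{"tx":0,"ty":0,"tz":35,"roll":0},{"tx":0,"ty":0,"tz":35,"roll":0},{"tx":0,"ty":0,"tz":25,"roll":0},{"tx":0,"ty":0,"tz":12,"roll":0},{"tx":0,"ty":0,"tz":0,"roll":0},{"tx":0,"ty":0,"tz":0,"roll":0},{"tx":0,"ty":0,"tz":0,"roll":0}]'
python3 -m handwheel '[{"tx":0,"ty":0,"tz":0,"roll":0},{"tx":0,"ty":0,"tz":0,"roll":0},{"tx":0,"ty":0,"tz":0,"roll":0},{"tx":0,"ty":0,"tz":0,"roll":0},{"tx":0,"ty":0,"tz":0,"roll":0},{"tx":0,"ty":0,"tz":0,"roll":0},{"tx":0,"ty":0,"tz":0,"roll":0}]' 15 35
```

```text
t: 23.4
tool_pos: [0.4457, -0.0449, 0.007]
tool_rot: [2.219, 2.222, 0.001]
contact_force: [-0.9, 0.4, -0.1]
opening: 0.0563
grip_force: 0.0
t: 23.98
tool_pos: [0.4461, -0.0457, 0.0077]
tool_rot: [2.22, 2.22, 0.003]
contact_force: [-1.0, 1.8, 5.9]
opening: 0.0251
grip_force: 34.2
```

```bash
python3 -m handwheel '[{"tx":0,"ty":0,"tz":-10,"roll":0},{"tx":0,"ty":0,"tz":-30,"roll":0},{"tx":0,"ty":0,"tz":-35,"roll":0},{"tx":-6,"ty":20,"tz":-20,"roll":0},{"tx":-14,"ty":34,"tz":0,"roll":0},{"tx":-14,"ty":34,"tz":0,"roll":0},{"tx":-14,"ty":34,"tz":0,"roll":0},{"tx":-14,"ty":34,"tz":0,"roll":0},{"tx":-10,"ty":28,"tz":0,"roll":0},{"tx":-4,"ty":14,"tz":0,"roll":0},{"tx":0,"ty":0,"tz":0,"roll":0},{"tx":0,"ty":0,"tz":0,"roll":0}]'
python3 look.py w11.png .644 -.139
```

```text
t: 24.98
tool_pos: [0.6427, -0.1217, 0.1012]
tool_rot: [-2.221, -2.221, 0.001]
contact_force: [-1.1, 0.4, -0.6]
opening: 0.0258
grip_force: 34.6
tcp [ 0.6427 -0.1217  0.1012] rotvec [-2.221e+00 -2.221e+00  1.000e-03]
[279. 252.] 8337 rect [ 642.5 -135.6] [107. 106.] 43 ztop 0.1228 top [ 642.1 -120.9] [22. 53.] rgb [228. 221. 209.]
  shift tool mm [-1.400e+01 -1.000e-01  1.012e+02]
```

View pics/w11.png

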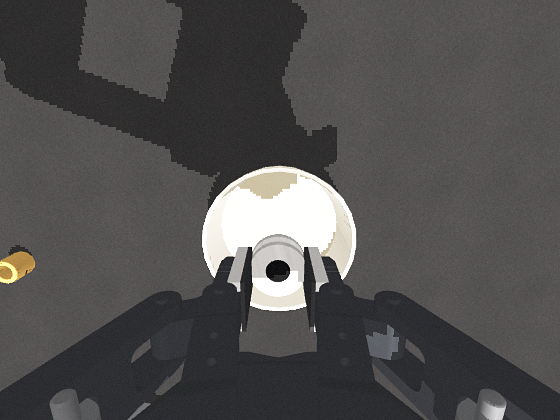

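```bash
python3 -m handwheel '[{"tx":0,"ty":0,"tz":20,"roll":0},{"tx":0,"ty":0,"tz":30,"roll":0},{"tx":0,"ty":0,"tz":20,"roll":0},{"tx":0,"ty":0,"tz":8,"roll":0},{"tx":0,"ty":0,"tz":0,"roll":0},{"tx":0,"ty":0,"tz":0,"roll":0}]'
python3 -m handwheel '[{"tx":0,"ty":0,"tz":0,"roll":0},{"tx":0,"ty":0,"tz":0,"roll":0},{"tx":0,"ty":0,"tz":0,"roll":0},{"tx":0,"ty":0,"tz":0,"roll":0},{"tx":0,"ty":0,"tz":-20,"roll":0},{"tx":0,"ty":0,"tz":-35,"roll":0},{"tx":0,"ty":0,"tz":-35,"roll":0},{"tx":0,"ty":0,"tz":-20,"roll":0},{"tx":0,"ty":0,"tz":0,"roll":0},{"tx":0,"ty":0,"tz":0,"roll":0}]' 42
```

```text
t: 25.53
tool_pos: [0.6423, -0.1212, 0.0236]
tool_rot: [-2.221, -2.222, 0.0]
contact_force: [0.1, -0.3, -0.2]
opening: 0.0257
grip_force: 34.6
t: 26.37
tool_pos: [0.6442, -0.1219, 0.1358]
tool_rot: [2.219, 2.219, 0.003]
contact_force: [0.5, -0.0, -0.8]
opening: 0.0421
grip_force: 0.0
```

Now to the bush at about (0.424,-0.173): dx −220, dy −51.

```bash
python3 -m handwheel '[{"tx":-4,"ty":-15,"tz":-20,"roll":0},{"tx":-8,"ty":-35,"tz":-10,"roll":0},{"tx":-9,"ty":-38,"tz":0,"roll":0},{"tx":-9,"ty":-38,"tz":0,"roll":0},{"tx":-9,"ty":-38,"tz":0,"roll":0},{"tx":-8,"ty":-34,"tz":0,"roll":0},{"tx":-4,"ty":-22,"tz":0,"roll":0},{"tx":0,"ty":0,"tz":0,"roll":0},{"tx":0,"ty":0,"tz":0,"roll":0},{"tx":0,"ty":0,"tz":0,"roll":0}]' 50
python3 look.py w12.png .424 -.173
```

```text
t: 27.2
tool_pos: [0.4227, -0.1723, 0.1622]
tool_rot: [-2.221, -2.22, 0.0]
contact_force: [0.9, 0.2, 0.3]
opening: 0.0498
grip_force: 0.0
tcp [ 0.4227 -0.1723  0.1622] rotvec [-2.221 -2.22   0.   ]
[278. 191.] 286 rect [ 422.6 -170.1] [19. 19.] 15 ztop 0.0211 top [ 422.4 -170. ] [19. 19.] rgb [255.  255.  188.5]
  shift tool mm [  2.    0.  162.2]
```

```bash
python3 -m handwheel '[{"tx":1.5,"ty":0,"tz":20,"roll":0},{"tx":0,"ty":0,"tz":35,"roll":0},{"tx":0,"ty":0,"tz":35,"roll":0},{"tx":0,"ty":0,"tz":35,"roll":0},{"tx":0,"ty":0,"tz":20,"roll":0},{"tx":0,"ty":0,"tz":11,"roll":0},{"tx":0,"ty":0,"tz":0,"roll":0},{"tx":0,"ty":0,"tz":0,"roll":0},{"tx":0,"ty":0,"tz":0,"roll":0}]'
python3 -m handwheel '[{"tx":0,"ty":0,"tz":0,"roll":0},{"tx":0,"ty":0,"tz":0,"roll":0},{"tx":0,"ty":0,"tz":0,"roll":0},{"tx":0,"ty":0,"tz":0,"roll":0},{"tx":0,"ty":0,"tz":0,"roll":0},{"tx":0,"ty":0,"tz":0,"roll":0},{"tx":0,"ty":0,"tz":0,"roll":0}]' 10 35
python3 -m handwheel '[{"tx":0,"ty":0,"tz":-10,"roll":0},{"tx":0,"ty":0,"tz":-30,"roll":0},{"tx":0,"ty":0,"tz":-35,"roll":0},{"tx":0,"ty":20,"tz":-25,"roll":0},{"tx":3,"ty":34,"tz":0,"roll":0},{"tx":3,"ty":36,"tz":0,"roll":0},{"tx":3,"ty":36,"tz":0,"roll":0},{"tx":3,"ty":36,"tz":0,"roll":0},{"tx":3,"ty":36,"tz":0,"roll":0},{"tx":0,"ty":22,"tz":0,"roll":0},{"tx":0,"ty":0,"tz":0,"roll":0},{"tx":0,"ty":0,"tz":0,"roll":0}]'
```

```text
t: 28.0
tool_pos: [0.4245, -0.1718, 0.0088]
tool_rot: [2.219, 2.22, 0.001]
contact_force: [-0.4, -0.1, -0.5]
opening: 0.0501
grip_force: 0.0
t: 28.58
tool_pos: [0.424, -0.1717, 0.0088]
tool_rot: [2.22, 2.219, 0.001]
contact_force: [-1.5, 0.8, 6.2]
opening: 0.018
grip_force: 34.1
t: 29.58
tool_pos: [0.6431, -0.1558, 0.1071]
tool_rot: [-2.22, -2.222, 0.001]
contact_force: [0.1, 0.5, -0.2]
opening: 0.0178
grip_force: 34.4
```

Held and over the tub; lower, release, retreat and check everything.

```bash
python3 -m handwheel '[{"tx":0,"ty":0,"tz":20,"roll":0},{"tx":0,"ty":0,"tz":30,"roll":0},{"tx":0,"ty":0,"tz":20,"roll":0},{"tx":0,"ty":0,"tz":12,"roll":0},{"tx":0,"ty":0,"tz":0,"roll":0},{"tx":0,"ty":0,"tz":0,"roll":0}]'
python3 -m handwheel '[{"tx":0,"ty":0,"tz":0,"roll":0},{"tx":0,"ty":0,"tz":0,"roll":0},{"tx":0,"ty":0,"tz":0,"roll":0},{"tx":0,"ty":0,"tz":0,"roll":0},{"tx":0,"ty":0,"tz":-20,"roll":0},{"tx":0,"ty":0,"tz":-35,"roll":0},{"tx":0,"ty":0,"tz":-40,"roll":0},{"tx":0,"ty":0,"tz":-40,"roll":0},{"tx":0,"ty":0,"tz":-30,"roll":0},{"tx":0,"ty":0,"tz":-20,"roll":0},{"tx":0,"ty":0,"tz":0,"roll":0},{"tx":0,"ty":0,"tz":0,"roll":0}]' 36
python3 - <<'E'
from h import *
ims=[]
for n in ['scene','side','wrist']:
    K,E,im,d=grab(n);np.savez(n+'0.npz',K=K,E=E,im=im,d=d);ims.append(im)
save('end.png',np.vstack([np.hstack([ims[0][60:360,80:480],ims[1][100:400,120:520]]),np.hstack([ims[2][100:400,80:480],np.zeros((300,400,3),np.uint8)])]))
E
python3 m.py | grep -v 'rgb' | awk '$3>0' | cut -c1-150
```

```text
t: 30.08
tool_pos: [0.6418, -0.156, 0.025]
tool_rot: [-2.221, -2.22, 0.001]
contact_force: [0.6, -0.9, 0.5]
opening: 0.0182
grip_force: 34.4
t: 31.08
tool_pos: [0.6438, -0.1563, 0.2125]
tool_rot: [2.219, 2.219, 0.003]
contact_force: [-0.1, -0.6, -1.2]
opening: 0.0361
grip_force: 0.0
scene bench z 0.0006111147844759524
[180.  73.] 27 rect [ 331. -587.] [17. 24.] 1 z 0.028 0.028 topxy [ 0.333 -0.591] [208.  30.  23.]
[168. 128.] 754 rect [ 517. -371.] [96. 91.] 78 z 0.09 0.054 topxy [ 0.536 -0.359] [79. 77. 77.]
[175. 191.] 1108 rect [ 646. -139.] [110. 110.] 42 z 0.044 0.042 topxy [ 0.645 -0.141] [156. 148. 132.]
[383. 227.] 1124 rect [354. 274.] [77. 81.] 73 z 0.063 0.06 topxy [0.354 0.273] [114.  95.  82.]
[249. 246.] 1182 rect [612. 103.] [112. 110.] 74 z 0.05 0.047 topxy [0.611 0.105] [152. 145. 141.]
[326. 273.] 364 rect [531. 271.] [81. 80.] 18 z 0.019 0.017 topxy [0.532 0.272] [129.   59.5 158. ]
[372. 311.] 808 rect [530. 399.] [80. 80.] 3 z 0.042 0.039 topxy [0.531 0.404] [146. 141. 139.]
[442. 311.] 420 rect [420. 491.] [83. 79.] 4 z 0.018 0.016 topxy [0.422 0.492] [ 33.   9
[... 957 characters left out ...]
5 z 0.049 0.045 topxy [0.611 0.101] [155. 150. 148.]
[340. 253.] 709 rect [ 645. -140.] [110. 107.] 70 z 0.043 0.041 topxy [ 0.645 -0.14 ] [159. 155. 145.]
[330. 334.] 1172 rect [ 516. -373.] [89. 92.] 79 z 0.114 0.097 topxy [ 0.516 -0.377] [100. 100. 102.]
wrist bench z -0.00015454234460804406
[280. 175.] 3315 rect [ 643. -137.] [109. 108.] 0 z 0.042 0.041 topxy [ 0.643 -0.138] [235. 230. 218.]
[280. 153.] 551 rect [ 643. -122.] [27. 27.] 45 z 0.019 0.018 topxy [ 0.643 -0.122] [255. 255. 255.]
[279. 183.] 233 rect [ 643. -155.] [19. 19.] 2 z 0.024 0.024 topxy [ 0.643 -0.155] [255. 255. 175.]
[165. 379.] 519 rect [ 508. -392.] [55. 23.] 53 z 0.097 0.093 topxy [ 0.515 -0.368] [162. 160. 158.]
```

View pics/end.png

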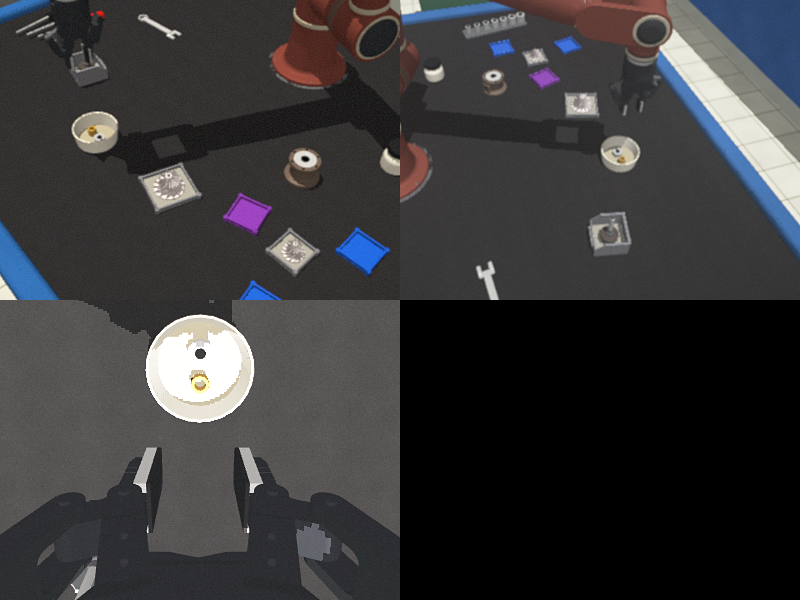

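The final pictures show both wheels seated in their trays, the rotor upright in the bin, and the bush and collar in the tub. The bearing housing hasn't moved, so I'm handing in.

```bash
python3 -c "
from station import ctrl
print(ctrl.finish_job())"
```

```text
the job is handed in; nothing more can be done
None
```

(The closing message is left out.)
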